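# Seat a base plate in the corner of the welding fence

### The job

Push the aluminium base plate along the bench into the corner between the blue fence and the orange stop, so that one of its long sides lies flush against the fence and a short side touches the orange stop, ready to be tacked. Only push it with the fingers: do not pick it up or tip it, and leave the other loose things on the bench where they are. Finish with the hand clear of everything.

Things in the scene. Friction and masses are not known exactly. Their poses are not given: they have to be found in the camera images.
- plate: Loose bare aluminium plate, 95 (x) by 130 (y) by 20 mm, about 0.65 kg, with four dark bolt holes near the corners and a larger dark disc in the middle; too wide to grip. Origin: centre of its underside; y along its length. A few newtons slide it. It starts on the robot's side of the fence, between the two stops along the fence, clear of all three, turned up to 0.35 rad from the fence.
- fence: Blue straight fence fixed to the bench, 420 mm long, 25 mm high, 30 mm thick. Origin: at bench level, middle of its length, on its working face (towards the robot); y runs along the fence, x points from the working face into the fence, away from the robot. Two low blue feet (20 mm high with bolts) reach 70 mm behind the working face.
- stop_orange: Orange stop block fixed to the bench at one end of the fence (left or right varies): 42 mm out from the working face, 40 mm along the fence, 36 mm high plus a 6 mm screw head. Origin: centre of its underside, axes parallel to the fence's. Its centre is 175 mm from the fence's middle along the fence; its face towards the middle is 20 mm from its centre.
- stop_green: Green stop block like the orange one, fixed at the other end of the fence. Not used in this job.
- pliers: Loose bystander: pliers with orange handles lying on the bench, 150 mm long (along x, handles to -x), 14 to 16 mm high; origin under the pivot.
- tape: Loose bystander: orange tape measure, 66 (x) by 32 (y) by 40 mm; origin under its centre.
- bolt: Loose bystander: steel bolt lying on the bench along its x, 53 mm long, head 17 mm; origin under the outer face of the head.
- bar: Loose bystander: copper flat bar, 160 (x) by 20 (y) by 12 mm; origin under its centre.
- collar: Loose bystander: brass ring, 48 mm diameter, 22 mm high; origin under its centre.
Not all that is in view belongs to the job. Leave any brown, turquoise or yellow look-alike of the plate alone.

How it is judged:
By the outcome, as a careful person would: the job done as asked, in the order asked, and still so for the second after the job is handed in, with the robot touching nothing.
It also fails if it takes over 48 s, if anything falls off the work surface, if the arm or the gripper's body presses on something with over 40 N, if the wrist force passes 120 N, or if a joint passes its speed limit or range.

### The arm

A 7-joint arm with a two-finger parallel gripper is mounted at the origin on the work surface. World frame = base frame: x ahead of the robot, y to its left, z up, the work surface at z = 0. Lengths are in m, angles in rad, forces in N, time in s.
With the tool pointing down it reaches from about 0.4 to 0.85 m from the base axis. Payload 10.4 kg.
Tool frame: the origin (TCP) lies at the very end of the fingers, on their centre line; the grasp point (between the pads) lies 19 mm behind it; z points along the fingers, y is the line along which they close (so a half turn about z gives the same grasp; the last joint's range is limited). The gripper opens to 87 mm and grips with 3 to 60 N. Pads are 19 mm wide; open, the fingers measure 117 mm over their backs; the gripper's body (75 mm by 190 mm) begins 51 mm behind the grasp point.
Start: joints at [1.079, 0.332, -0.065, 1.46, 0.022, 1.35, -0.088], TCP at [0.282, -0.558, 0.223] pointing down, gripper open.
Joint ranges: [-2.6, 2.6], [-0.5, 2.12], [-1.47, 1.34], [0.16, 2.42], [-1.27, 4.41], [0.06, 2.06], [-2.6, 2.6]. Speed limits (rad/s): [2.22, 2.22, 2.79, 2.79, 3.14, 3.14, 3.14].

### API

Orientations are given as a unit quaternion [x, y, z, w].
In Python, from bench import * gives the robot as it stands.
- The arm moves only by the tool carry_out, never from a script. Its argument "deltas" is a list of rows, each an object with "hand": the finger opening in mm, from 0 to 87; "dp": the shift along the tool's x, y, z each as a share of 250 mm, from -1 to 1, a list of three; "spin": the turn about the tool's z as a share of pi rad, from -1 to 1. In form: [{"hand": hand, "dp": [dx, dy, dz], "spin": spin}, ...]. A call has 1 to 20 rows; each row is the pose to reach, as a shift and turn from the pose commanded when the call began, along the tool's axes at that moment, turning the shorter way round; what a row does not reach only later rows make up. A row lasts 1/10 s, in which the tool goes at most 50 mm and 8.59 degrees, less where a joint would pass 70% of its speed; a pose out of reach is approached as far as the arm can. A call with a number of a shift or a turn outside -1 to 1 is refused whole. A call with a gripper value outside its range is refused whole. The fingers move at their own pace and stop on an object; "force" is the grip in N (left out, the last holds). Time passes only in rows, so rows that repeat a pose let the fingers close. It gives the time, the measured TCP pose, the force, the opening and the grip force at its end, in the units of the state.
- read_state(): the state, without advancing time (a new reading comes with each control period).
- camera(name): name is "scene" or "top"; returns the picture (400x640x3 uint8, red, green, blue); there is no depth.
- get_calibration(name): a dict with "fx", "fy", "cx", "cy" (pixels), "k1" (the pictures are not rectified: a ray, as slopes to the right and down, at radius r is drawn at 1 + k1 r^2 times it, then the intrinsics apply), "R" (3x3) and "t" (3): a world point X has camera coordinates R X + t. Camera axes: x right, y down, z forward; pixel columns grow to the right and rows downward; lengths in m; the calibration is good to about 2 mm. A picture is of the moment at which its call begins. get_calibration takes no time and is no camera call.
- close_job(): hands the job in; it is judged then, once.
The state is a dict: "time": time; "joint_positions": joint angles; "joint_vel": joint speeds; "joint_torque": joint torques, N m; "ee_pos": TCP position; "eef_rot": TCP orientation; "ft_force": force on the tool from outside, world axes, zero at the start; "torque": the same for the moment, N m; "width": finger opening in m; "grip_force": force on a finger pad.
Only numpy, scipy, OpenCV 4.12 (cv2) and the standard library are available. Lean on these libraries where they do the work, as an engineer would, in place of code of your own. Each camera call takes 0.05 s, during which the arm holds its last target. There are 200 camera calls.

## Working session

There is one attempt and no reset: what is moved stays moved. The work goes in short steps, Python scripts to look and compute and a tool call to move; the robot and the scene stay as the last step left them, time stands still between calls to the robot, and variables do not carry over. Pictures are saved under pics/ and viewed, at most 10 in all, crops included, and the job is handed in when it is done.

Besides the shell and the picture viewer there is one more tool, called after "Emit:" by a JSON object that holds its "name" and its "arguments". carry_out: Moves the arm, as the interface text tells. Its arguments: {"type":"object","properties":{"deltas":{"type":"array","items":{"type":"object","properties":{"hand":{"type":"number"},"dp":{"type":"array","items":{"type":"number","minimum":-1,"maximum":1}},"spin":{"type":"number","minimum":-1,"maximum":1}}}},"force":{"type":"number"}},"required":["deltas"]}

```bash
mkdir -p pics; ls; python3 - <<'E'
from bench import *
import cv2
for n in("scene","top"):
    cv2.imwrite(f"pics/{n}0.png",camera(n)[:,:,::-1]); c=get_calibration(n); print(n,c)
s=read_state(); print(s)
E
```

```text
pics
scene {'fx': 389.0278544088063, 'fy': 389.0278544088063, 'cx': 315.24533884630796, 'cy': 201.5728478540469, 'k1': -0.0533703808659033, 'R': array([[-0.34634787,  0.93805036,  0.0102311 ],
       [ 0.79546756,  0.29944945, -0.52684095],
       [-0.49726704, -0.17433173, -0.84990231]]), 't': array([ 0.19640898, -0.33987759,  1.15812924])}
top {'fx': 464.7422194721396, 'fy': 464.7422194721396, 'cx': 319.8746632255539, 'cy': 200.34078049440058, 'k1': -0.09823876388603778, 'R': array([[ 0.00928201, -0.99990655, -0.01003673],
       [-0.98988235, -0.00776684, -0.14167786],
       [ 0.14158667,  0.01125023, -0.98986193]]), 't': array([-0.02921385,  0.45175161,  1.02467572])}
{'time': 0.1, 'joint_positions': array([ 1.07942467,  0.3328205 , -0.06470419,  1.46085848,  0.02157139,
        1.3498915 , -0.08846378]), 'joint_vel': array([ 0.00220436, -0.00018019,  0.00078955, -0.00174872,  0.00116553,
        0.00170937, -0.00192346]), 'joint_torque': array([ 1.71171570e-03, -6.24548292e+01,  2.50044832e-02, -3.90716136e+01,
       -6.13847980e-02,  3.66263464e-02,  2.17555203e-05]), 'ee_pos': array([ 0.28222061, -0.55726427,  0.22182557]), 'eef_rot': array([ 9.72650793e-01,  2.32271441e-01, -1.62800258e-04, -6.20983150e-04]), 'ft_force': array([ 0.53516101, -0.57705956,  0.59212542]), 'torque': array([ 0.00041195,  0.01462662, -0.02401743]), 'grip_force': 0.0, 'width': 0.08734685673380861}
```

View pics/scene0.png

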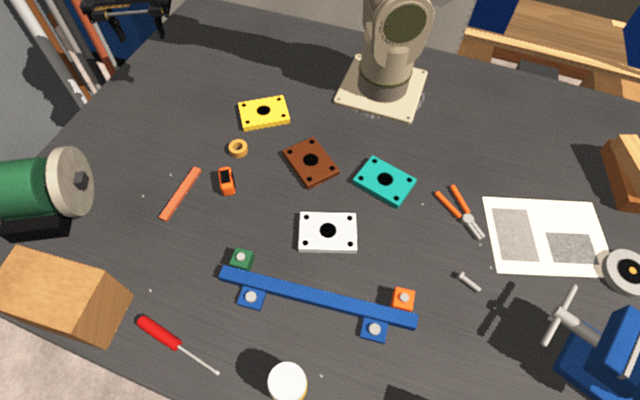

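View pics/top0.png

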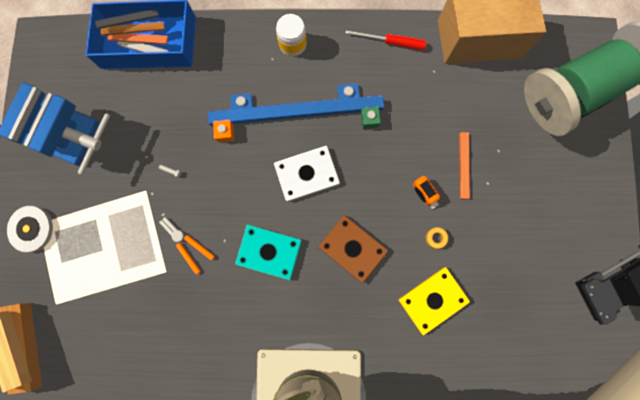

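The pictures show four plate-like things in the top view: white (307,173), turquoise (268,252), brown (354,248) and yellow (434,300). Only the white one is bare aluminium colour and lies beside the fence between the stops. The fence runs from (208,117) to (383,102), with the orange stop at (222,131) and the green stop at (371,117).

```bash
cat > h.py <<'E'
from bench import *
import cv2, numpy as np
def ray(n,uv):
    c=get_calibration(n); K=np.array([[c['fx'],0,c['cx']],[0,c['fy'],c['cy']],[0,0,1]])
    p=cv2.undistortPointsIter(np.array(uv,float).reshape(-1,1,2),K,np.array([c['k1'],0,0,0.]),None,None,None,(3,50,1e-12)) if False else cv2.undistortPoints(np.array(uv,float).reshape(-1,1,2),K,np.array([c['k1'],0,0,0.]))
    d=np.c_[p.reshape(-1,2),np.ones(len(p))]@c['R']
    return -c['R'].T@c['t'], d
def onz(n,uv,z):
    o,d=ray(n,uv); return o+d*((z-o[2])/d[:,2])[:,None]
def tri(a,b):
    o1,d1=ray("top",[a]);o2,d2=ray("scene",[b]); A=np.c_[d1[0],-d2[0]]
    s,_,_,_=np.linalg.lstsq(A,o2-o1,rcond=None)
    p,q=o1+s[0]*d1[0],o2+s[1]*d2[0]; return (p+q)/2,np.linalg.norm(p-q)
def hsv(im): return cv2.cvtColor(im,cv2.COLOR_RGB2HSV)
def blobs(m,amin):
    cs,_=cv2.findContours(m.astype(np.uint8),cv2.RETR_EXTERNAL,cv2.CHAIN_APPROX_NONE)
    return [c for c in cs if cv2.contourArea(c)>amin]
def near(cs,p): return min(cs,key=lambda c:np.hypot(*(c.reshape(-1,2).mean(0)-p)))
def platecontour(im,p):
    h=hsv(im); return near(blobs((h[...,1]<40)&(h[...,2]>170),600),p)
def disc(im,c):
    m=np.zeros(im.shape[:2],np.uint8); cv2.drawContours(m,[c],-1,1,-1)
    g=(hsv(im)[...,2]<90)&(m>0); b=max(blobs(g,15),key=cv2.contourArea)
    M=cv2.moments(b); return M['m10']/M['m00'],M['m01']/M['m00']
def rect(P):
    (c,wh,a)=cv2.minAreaRect((P[:,:2]*1000).astype(np.float32)); return np.array(c)/1000,wh,a,cv2.boxPoints((c,wh,a))/1000
E
python3 - <<'E'
from h import *
np.set_printoptions(precision=4,suppress=True)
T=camera("top");S=camera("scene")
ct=platecontour(T,(307,173));cs=platecontour(S,(328,232))
dt,ds=disc(T,ct),disc(S,cs); print("disc",dt,ds,tri(dt,ds))
for n,c in(("top",ct),("scene",cs)):
    r=rect(onz(n,c.reshape(-1,2),.02)); print(n,r[0],r[1],r[2],"\n",r[3])
for n,im,lo,hi in(("top",T,(208,117),(383,102)),("scene",S,(220,273),(415,320))):
    h=hsv(im)
    m=(h[...,0]>100)&(h[...,0]<125)&(h[...,1]>120)&(h[...,2]>60)
    b=near(blobs(m,500),np.mean([lo,hi],0)); P=onz(n,b.reshape(-1,2),.025)
    r=rect(P); print(n,"fence",r[1],r[2],"\n",r[3])
    for name,h0,h1,p in(("orange",5,18,{"top":(222,131),"scene":(404,298)}),("green",55,85,{"top":(371,117),"scene":(241,258)})):
        b=near(blobs((h[...,0]>=h0)&(h[...,0]<=h1)&(h[...,1]>90),60),p[n]); q=onz(n,b.reshape(-1,2),.036)
        print(n,name,b.reshape(-1,2).min(0),b.reshape(-1,2).max(0),q.mean(0),q.min(0),q.max(0))
cv2.imwrite("pics/crop1.png",cv2.resize(T[80:230,190:400],None,fx=3.8,fy=3.8,interpolation=cv2.INTER_CUBIC)[:,:,::-1])
E
```

```text
disc (306.02104097452934, 172.41971207087485) (327.47297297297297, 229.77364864864865) (array([0.5181, 0.0093, 0.0216]), np.float64(0.0036540774995637007))
top [0.5188 0.0076] (95.9814682006836, 131.44837951660156) 19.116483688354492 
 [[ 0.4519  0.054 ]
 [ 0.4949 -0.0702]
 [ 0.5856 -0.0388]
 [ 0.5426  0.0854]]
scene [0.5192 0.0117] (101.22846984863281, 131.34738159179688) 18.943437576293945 
 [[ 0.4501  0.0574]
 [ 0.4927 -0.0668]
 [ 0.5884 -0.0339]
 [ 0.5458  0.0903]]
top fence (70.70907592773438, 418.08758544921875) 5.792603969573975 
 [[ 0.6299  0.241 ]
 [ 0.6721 -0.1749]
 [ 0.7424 -0.1678]
 [ 0.7002  0.2482]]
top orange [213 120] [233 141] [0.6129 0.2021 0.036 ] [0.5891 0.1779 0.036 ] [0.6399 0.227  0.036 ]
top green [361 107] [379 127] [ 0.6487 -0.1408  0.036 ] [ 0.6243 -0.1617  0.036 ] [ 0.6733 -0.1195  0.036 ]
scene fence (75.06932830810547, 419.37860107421875) 5.596052169799805 
 [[ 0.6351  0.2455]
 [ 0.676  -0.1719]
 [ 0.7507 -0.1646]
 [ 0.7098  0.2528]]
scene orange [390 286] [415 311] [0.6192 0.2083 0.036 ] [0.5942 0.1839 0.036 ] [0.6422 0.2321 0.036 ]
scene green [229 248] [253 270] [ 0.6552 -0.1345  0.036 ] [ 0.6315 -0.1583  0.036 ] [ 0.6765 -0.1093  0.036 ]
```

View pics/crop1.png

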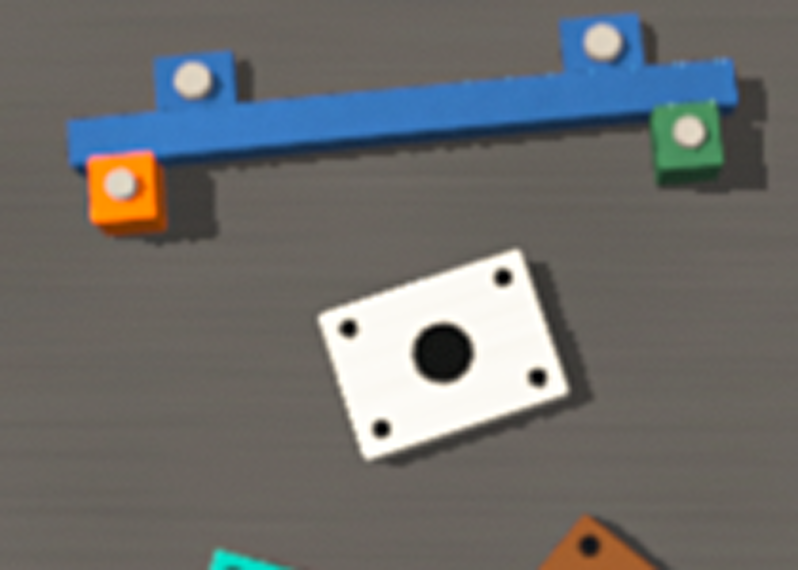

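The crop confirms that the bare white/silver plate (crop centre (443,352)) has four dark holes and a disc; the fence is above it and the orange stop is at (120,190). Triangulating the disc gave a height of 21.6 mm, which agrees with 20 mm, and the outline came out at 96×131 mm. Next I check the clearance to the look-alikes and work out the approach move.

```bash
cat >> h.py <<'E'
def move(x,y,z,yaw):
    """dp, spin from the current commanded(~measured) pose to world target, tool down, tool x at yaw"""
    from scipy.spatial.transform import Rotation as R
    s=read_state(); M=R.from_quat(s['eef_rot']).as_matrix()
    dp=M.T@(np.array([x,y,z])-s['ee_pos'])/.25; cur=np.arctan2(M[1,0],M[0,0])
    sp=-((yaw-cur+np.pi)%(2*np.pi)-np.pi)/np.pi
    print("dp",dp.round(3),"spin",round(sp,4),"yaw now",round(cur,4))
E
python3 - <<'E'
from h import *
T=camera("top");S=camera("scene")
for n,im,pp in(("top",T,{"turq":(268,252),"brown":(354,248)}),("scene",S,{"turq":(384,181),"brown":(311,162)})):
    h=hsv(im)
    for k,(a,b) in {"turq":(80,98),"brown":(4,14)}.items():
        c=near(blobs((h[...,0]>=a)&(h[...,0]<=b)&(h[...,1]>110)&(h[...,2]>40),500),pp[k])
        r=rect(onz(n,c.reshape(-1,2),.02)); print(n,k,r[1],r[3].round(3).tolist())
move(.452,-.013,.22,.333)
E
```

```text
top turq (132.05950927734375, 95.97418212890625) [[0.2720000147819519, 0.03999999910593033], [0.36399999260902405, 0.014999999664723873], [0.39899998903274536, 0.14300000667572021], [0.3059999942779541, 0.1679999977350235]]
top brown (130.57601928710938, 96.12935638427734) [[0.26600000262260437, -0.12200000137090683], [0.3409999907016754, -0.18199999630451202], [0.4230000078678131, -0.07999999821186066], [0.3479999899864197, -0.019999999552965164]]
scene turq (133.0629425048828, 106.15788269042969) [[0.27000001072883606, 0.04500000178813934], [0.37299999594688416, 0.017000000923871994], [0.40799999237060547, 0.14499999582767487], [0.3050000071525574, 0.17399999499320984]]
scene brown (139.2865753173828, 99.63880157470703) [[0.26600000262260437, -0.11699999868869781], [0.34299999475479126, -0.18000000715255737], [0.4309999942779541, -0.07199999690055847], [0.3529999852180481, -0.008999999612569809]]
dp [ 1.59  -1.636  0.01 ] spin 0.0432 yaw now 0.4688
```

Emit:
{"name": "carry_out", "arguments": {"deltas": [{"hand":70,"dp":[0.8,-0.82,0],"spin":0.0432},{"hand":70,"dp":[0.8,-0.82,0],"spin":0.0432},{"hand":70,"dp":[0.8,-0.82,0],"spin":0.0432},{"hand":70,"dp":[0.8,-0.82,0],"spin":0.0432},{"hand":70,"dp":[0.8,-0.82,0],"spin":0.0432},{"hand":70,"dp":[0.8,-0.82,0],"spin":0.0432},{"hand":70,"dp":[0.8,-0.82,0],"spin":0.0432},{"hand":70,"dp":[0.8,-0.82,0],"spin":0.0432},{"hand":70,"dp":[0.8,-0.82,0],"spin":0.0432},{"hand":70,"dp":[0.8,-0.82,0],"spin":0.0432},{"hand":70,"dp":[0.8,-0.82,0],"spin":0.0432}]}}

```text
time: 1.4
ee_pos: [0.3678, -0.2852, 0.2224]
eef_rot: [0.986, 0.165, -0.0, -0.0]
ft_force: [0.3, 0.2, -0.3]
width: 0.0699
grip_force: 0.0
```

```bash
python3 - <<'E'
from h import *
s=read_state();print(s['time'],s['ee_pos'],s['joint_positions'].round(2),s['width'])
move(.452,-.013,.15,.333)
E
```

```text
1.4 [ 0.36779084 -0.28516018  0.22239031] [ 0.81 -0.01 -0.25  1.85 -0.    1.3  -0.67] 0.06991603784531593
dp [ 0.673 -0.92   0.29 ] spin -0.0005 yaw now 0.3314
```

Emit:
{"name": "carry_out", "arguments": {"deltas": [{"hand":70,"dp":[0.67,-0.92,0.2],"spin":0},{"hand":70,"dp":[0.67,-0.92,0.2],"spin":0},{"hand":70,"dp":[0.67,-0.92,0.2],"spin":0},{"hand":70,"dp":[0.67,-0.92,0.2],"spin":0},{"hand":70,"dp":[0.67,-0.92,0.2],"spin":0},{"hand":70,"dp":[0.67,-0.92,0.4],"spin":0},{"hand":70,"dp":[0.67,-0.92,0.4],"spin":0},{"hand":70,"dp":[0.67,-0.92,0.4],"spin":0},{"hand":70,"dp":[0.67,-0.92,0.4],"spin":0},{"hand":70,"dp":[0.67,-0.92,0.4],"spin":0},{"hand":70,"dp":[0.67,-0.92,0.4],"spin":0},{"hand":70,"dp":[0.67,-0.92,0.4],"spin":0}]}}

```text
time: 2.6
ee_pos: [0.4517, -0.013, 0.1233]
eef_rot: [0.986, 0.165, 0.001, 0.0]
ft_force: [0.3, 0.6, 0.0]
width: 0.07
grip_force: 0.0
```

```bash
python3 - <<'E'
from h import *
s=read_state();print(s['time'],s['ee_pos'],s['joint_positions'].round(2))
move(.452,-.013,.009,.333)
cv2.imwrite("pics/s2.png",camera("scene")[80:330,150:500][:,:,::-1].repeat(2,0).repeat(2,1))
E
```

```text
2.6 [ 0.45168874 -0.01295699  0.12328286] [ 0.5   0.07 -0.59  2.    0.05  1.08 -1.35]
dp [0.001 0.    0.457] spin -0.0004 yaw now 0.3318
```

View pics/s2.png

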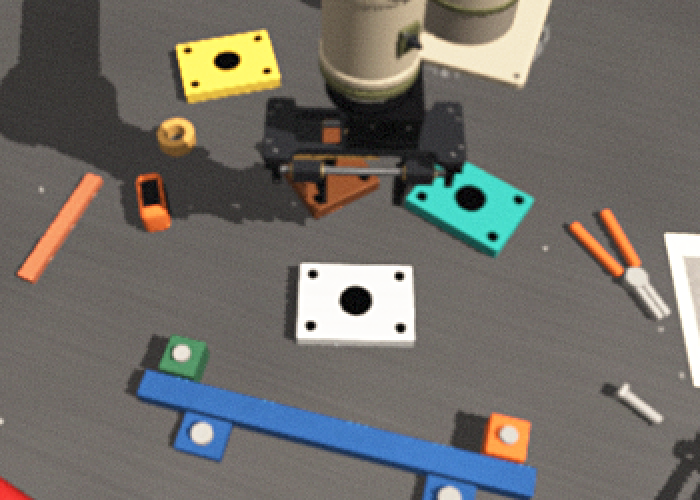

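The hand is above the gap behind the plate (crop (370,160)), and its fingers are parallel to the plate's near side. Descending now.

Emit:
{"name": "carry_out", "arguments": {"deltas": [{"hand":70,"dp":[0,0,0.15],"spin":0},{"hand":70,"dp":[0,0,0.3],"spin":0},{"hand":70,"dp":[0,0,0.38],"spin":0},{"hand":70,"dp":[0,0,0.42],"spin":0},{"hand":70,"dp":[0,0,0.45],"spin":0},{"hand":70,"dp":[0,0,0.452],"spin":0},{"hand":70,"dp":[0,0,0.452],"spin":0},{"hand":70,"dp":[0,0,0.452],"spin":0}]}}

```text
time: 3.45
ee_pos: [0.452, -0.0123, 0.0105]
eef_rot: [0.986, 0.166, 0.001, 0.0]
ft_force: [0.5, 0.2, 0.8]
width: 0.0697
grip_force: 0.0
```

```bash
python3 - <<'E'
from h import *
s=read_state();print(s['time'],s['ee_pos'],s['joint_positions'].round(2),s['ft_force'])
# target: fingers' front 9.5mm ahead; plate near side parallel, 12 mm short of flush
u=np.array([.995,.1]);v=np.array([-.1,.995]);f=np.array([.656,.035])
c=f-u*(.0475+.012)+v*0.0-u*(.0475+.0095); print(c)
move(c[0],c[1],.01,.1)
T=camera("top");cv2.imwrite("pics/t3.png",T[100:300,200:440][:,:,::-1].repeat(3,0).repeat(3,1))
E
```

```text
3.45 [ 0.45204044 -0.01229782  0.01045261] [ 0.46  0.26 -0.57  2.09  0.19  0.84 -1.46] [0.45031983 0.23986695 0.80949589]
[0.5400825 0.02335  ]
dp [ 0.379 -0.02   0.002] spin 0.0742 yaw now 0.333
```

View pics/t3.png

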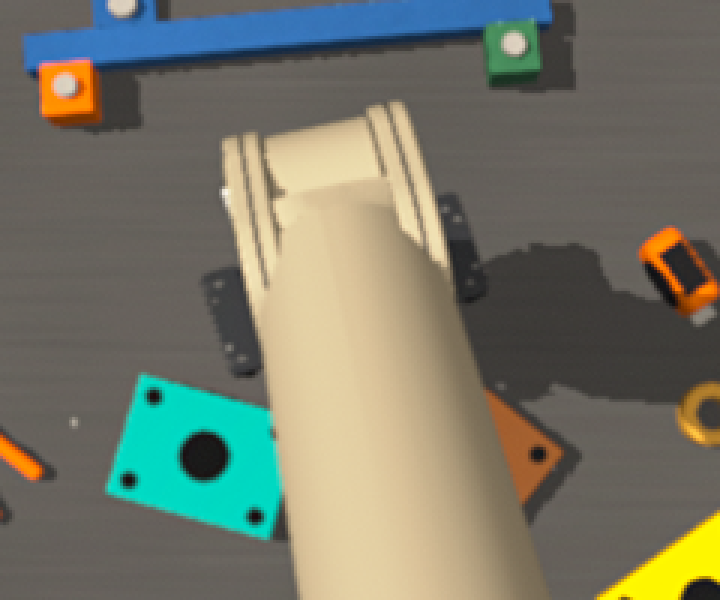

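The arm hides the plate from the top view, but the hand is down and has touched nothing. I push slowly forward while turning to the fence's direction.

Emit:
{"name": "carry_out", "arguments": {"deltas": [{"hand":70,"dp":[0.02,0,0],"spin":0},{"hand":70,"dp":[0.04,0,0],"spin":0},{"hand":70,"dp":[0.06,0,0],"spin":0},{"hand":70,"dp":[0.08,0,0],"spin":0.005},{"hand":70,"dp":[0.1,0,0],"spin":0.01},{"hand":70,"dp":[0.12,0,0],"spin":0.015},{"hand":70,"dp":[0.14,0,0],"spin":0.02},{"hand":70,"dp":[0.16,0,0],"spin":0.026},{"hand":70,"dp":[0.18,0,0],"spin":0.032},{"hand":70,"dp":[0.2,0,0],"spin":0.038},{"hand":70,"dp":[0.22,0,0],"spin":0.044},{"hand":70,"dp":[0.24,0,0],"spin":0.05},{"hand":70,"dp":[0.26,0,0],"spin":0.056},{"hand":70,"dp":[0.28,0,0],"spin":0.062},{"hand":70,"dp":[0.3,0,0],"spin":0.068},{"hand":70,"dp":[0.31,0,0],"spin":0.074},{"hand":70,"dp":[0.32,0,0],"spin":0.074},{"hand":70,"dp":[0.32,0,0],"spin":0.074}]}}

```text
time: 5.3
ee_pos: [0.527, 0.0141, 0.0093]
eef_rot: [0.999, 0.05, -0.0, -0.0]
ft_force: [-1.8, -0.7, -0.7]
width: 0.0703
grip_force: 0.9
```

```bash
python3 - <<'E'
from h import *
s=read_state();print(s['time'],s['ee_pos'],s['joint_positions'].round(2),s['ft_force'])
S=camera("scene");c=platecontour(S,(330,245));r=rect(onz("scene",c.reshape(-1,2),.02));print(r[0],r[1],r[2],r[3].tolist())
move(s['ee_pos'][0],s['ee_pos'][1],.01,.1)
cv2.imwrite("pics/s4.png",S[80:330,150:500][:,:,::-1].repeat(2,0).repeat(2,1))
E
```

```text
5.3 [0.52699258 0.01405592 0.00926002] [ 0.33  0.4  -0.51  1.91  0.24  0.9  -1.77] [-1.84436415 -0.73214005 -0.68177886]
[0.58497729 0.02060833] (97.02243041992188, 131.66815185546875) 5.999595642089844 [[0.5298507213592529, 0.0810113474726677], [0.5436128973960876, -0.049935612827539444], [0.6401038765907288, -0.0397946871817112], [0.626341700553894, 0.09115226566791534]]
dp [ 0.     0.    -0.003] spin 0.0003 yaw now 0.101
```

View pics/s4.png

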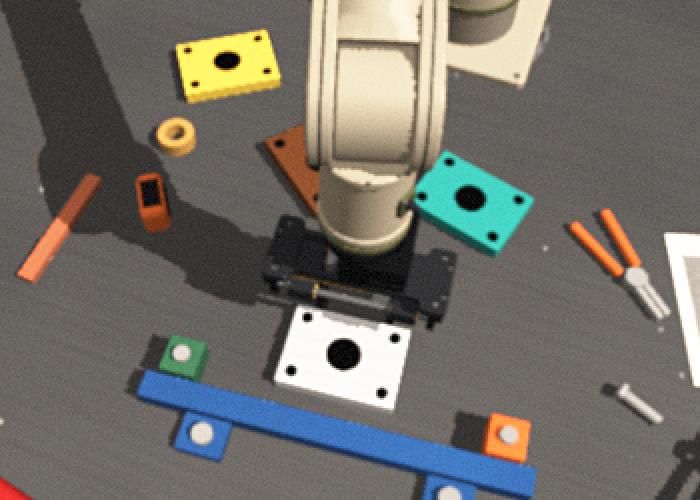

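The plate (centre crop (343,353)) is now parallel to the fence, with a gap of about 24 mm. I push 20 mm more.

Emit:
{"name": "carry_out", "arguments": {"deltas": [{"hand":70,"dp":[0.02,0,0],"spin":0},{"hand":70,"dp":[0.04,0,0],"spin":0},{"hand":70,"dp":[0.055,0,0],"spin":0},{"hand":70,"dp":[0.07,0,0],"spin":0},{"hand":70,"dp":[0.08,0,0],"spin":0},{"hand":70,"dp":[0.08,0,0],"spin":0},{"hand":70,"dp":[0,0,0],"spin":0},{"hand":70,"dp":[-0.04,0,0],"spin":0},{"hand":70,"dp":[-0.04,0,-0.2],"spin":0},{"hand":70,"dp":[-0.04,0,-0.36],"spin":0},{"hand":70,"dp":[-0.04,0,-0.36],"spin":0},{"hand":70,"dp":[-0.04,0,-0.36],"spin":0}]}}

```text
time: 6.55
ee_pos: [0.5179, 0.0128, 0.1008]
eef_rot: [0.999, 0.05, 0.002, 0.0]
ft_force: [0.2, -0.3, -1.1]
width: 0.0699
grip_force: 0.0
```

```bash
cat > look.py <<'E'
from h import *
s=read_state();print(s['time'],s['ee_pos'].round(4),s['joint_positions'].round(2),s['ft_force'].round(1))
S=camera("scene");c=platecontour(S,(335,260));r=rect(onz("scene",c.reshape(-1,2),.02));print("plate",r[0],r[1],r[2],r[3].round(4).tolist())
h=hsv(S);b=near(blobs((h[...,0]>100)&(h[...,0]<125)&(h[...,1]>120)&(h[...,2]>60),500),(318,297))
P=onz("scene",b.reshape(-1,2),.025)[:,:2]
u=np.array([.995,.1]);v=np.array([-.1,.995]);f=np.array([.656,.037])
print("fence frame plate",[((q-f)@u*1000).round(1) for q in r[3]],[((q-f)@v*1000).round(1) for q in r[3]])
E
python3 - <<'E'
from look import *
u=np.array([.995,.1]);v=np.array([-.1,.995])
# behind -y short side, 20 mm off
t=r[0]-v*(.065+.0095+.02)-u*0.0; print(t); move(t[0],t[1],.1,np.pi/2+.1)
E
```

```text
6.55 [0.5179 0.0128 0.1008] [ 0.38  0.25 -0.55  1.87  0.15  1.06 -1.7 ] [ 0.2 -0.3 -1.1]
plate [0.60511133 0.02284739] (97.62355041503906, 132.1384735107422) 5.688365936279297 [[0.550000011920929, 0.08380000293254852], [0.5630999803543091, -0.04769999906420708], [0.6601999998092651, -0.038100000470876694], [0.6470999717712402, 0.0934000015258789]]
fence frame plate [np.float64(-100.8), np.float64(-100.9), np.float64(-3.3), np.float64(-3.2)] [np.float64(57.1), np.float64(-75.0), np.float64(-75.1), np.float64(57.0)]
[ 0.61456133 -0.07118011]
dp [ 0.354  0.373 -0.001] spin -0.4999 yaw now 0.1005
```

Emit:
{"name": "carry_out", "arguments": {"deltas": [{"hand":45,"dp":[0.35,0.373,0],"spin":-0.5},{"hand":45,"dp":[0.35,0.373,0],"spin":-0.5},{"hand":45,"dp":[0.35,0.373,0],"spin":-0.5},{"hand":45,"dp":[0.35,0.373,0],"spin":-0.5},{"hand":45,"dp":[0.35,0.373,0],"spin":-0.5},{"hand":45,"dp":[0.35,0.373,0],"spin":-0.5},{"hand":45,"dp":[0.35,0.373,0],"spin":-0.5},{"hand":45,"dp":[0.35,0.373,0],"spin":-0.5},{"hand":45,"dp":[0.35,0.373,0],"spin":-0.5},{"hand":45,"dp":[0.35,0.373,0],"spin":-0.5},{"hand":45,"dp":[0.35,0.373,0],"spin":-0.5},{"hand":45,"dp":[0.35,0.373,0],"spin":-0.5},{"hand":45,"dp":[0.35,0.373,0],"spin":-0.5},{"hand":45,"dp":[0.35,0.373,0],"spin":-0.5}]}}

```text
time: 8.0
ee_pos: [0.6131, -0.071, 0.099]
eef_rot: [0.671, 0.741, -0.0, -0.0]
ft_force: [0.1, 0.6, -0.3]
width: 0.045
grip_force: 0.0
```

```bash
python3 - <<'E'
from look import *
move(.6135,-.071,.010,np.pi/2+.1)
cv2.imwrite("pics/s5.png",S[80:330,150:500][:,:,::-1].repeat(2,0).repeat(2,1))
E
```

```text
8.0 [ 0.6131 -0.071   0.099 ] [ 0.61  0.52 -0.74  1.59  0.37  1.17 -0.11] [ 0.1  0.6 -0.3]
plate [0.60519513 0.02269118] (97.34540557861328, 131.74151611328125) 5.84199333190918 [[0.5501000285148621, 0.08330000191926956], [0.5634999871253967, -0.04780000075697899], [0.6603000164031982, -0.03790000081062317], [0.6468999981880188, 0.09319999814033508]]
fence frame plate [np.float64(-100.8), np.float64(-100.5), np.float64(-3.2), np.float64(-3.4)] [np.float64(56.6), np.float64(-75.1), np.float64(-74.9), np.float64(56.8)]
dp [-0.     0.001  0.357] spin -0.0002 yaw now 1.67
```

View pics/s5.png

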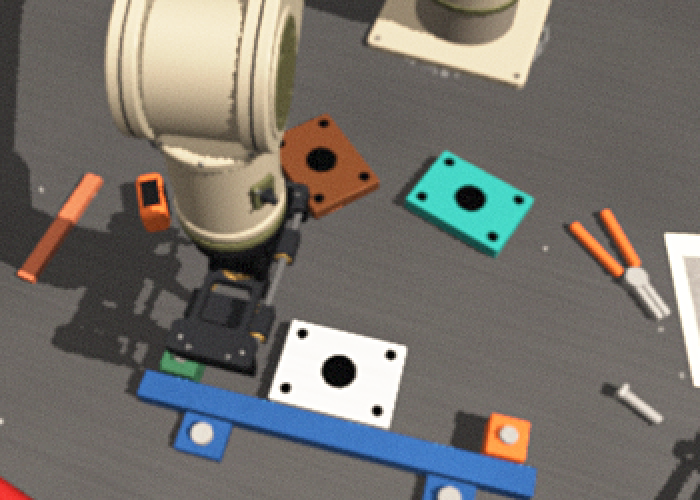

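The hand (crop (215,320)) stands between the green stop and the plate's near short side, with the fingers square to the fence. I lower it, then push along the fence.

Emit:
{"name": "carry_out", "arguments": {"deltas": [{"hand":45,"dp":[0,0,0.15],"spin":0},{"hand":45,"dp":[0,0,0.27],"spin":0},{"hand":45,"dp":[0,0,0.33],"spin":0},{"hand":45,"dp":[0,0,0.355],"spin":0},{"hand":45,"dp":[0.02,0,0.357],"spin":0},{"hand":45,"dp":[0.04,0,0.357],"spin":0},{"hand":45,"dp":[0.06,0,0.357],"spin":0},{"hand":45,"dp":[0.08,0,0.357],"spin":0},{"hand":45,"dp":[0.1,0,0.357],"spin":0},{"hand":45,"dp":[0.12,0,0.357],"spin":0},{"hand":45,"dp":[0.14,0,0.357],"spin":0},{"hand":45,"dp":[0.16,0,0.357],"spin":0},{"hand":45,"dp":[0.18,0,0.357],"spin":0},{"hand":45,"dp":[0.2,0,0.357],"spin":0},{"hand":45,"dp":[0.22,0,0.357],"spin":0},{"hand":45,"dp":[0.24,0,0.357],"spin":0},{"hand":45,"dp":[0.26,0,0.357],"spin":0},{"hand":45,"dp":[0.28,0,0.357],"spin":0},{"hand":45,"dp":[0.28,0,0.357],"spin":0}]}}

```text
time: 9.95
ee_pos: [0.6072, -0.0016, 0.0114]
eef_rot: [0.671, 0.742, 0.0, 0.001]
ft_force: [1.2, -2.3, 1.6]
width: 0.0454
grip_force: 1.2
```

```bash
python3 - <<'E'
from look import *
move(*s['ee_pos'][:2],.010,np.pi/2+.1)
E
```

```text
9.95 [ 0.6072 -0.0016  0.0114] [ 0.48  0.6  -0.71  1.69  0.45  1.02 -0.29] [ 1.2 -2.3  1.6]
plate [0.5992821  0.08279847] (96.93193054199219, 116.10562133789062) 5.768871784210205 [[0.545199990272522, 0.13570000231266022], [0.5569000244140625, 0.02019999921321869], [0.6532999873161316, 0.029899999499320984], [0.641700029373169, 0.1454000025987625]]
fence frame plate [np.float64(-100.4), np.float64(-100.3), np.float64(-3.4), np.float64(-3.4)] [np.float64(109.3), np.float64(-6.8), np.float64(-6.8), np.float64(109.3)]
dp [-0.     0.001  0.005] spin 0.0001 yaw now 1.6712
```

Emit:
{"name": "carry_out", "arguments": {"deltas": [{"hand":45,"dp":[0.02,0,0.004],"spin":0},{"hand":45,"dp":[0.04,0,0.004],"spin":0},{"hand":45,"dp":[0.06,0,0.004],"spin":0},{"hand":45,"dp":[0.08,0,0.004],"spin":0},{"hand":45,"dp":[0.1,0,0.004],"spin":0},{"hand":45,"dp":[0.12,0,0.004],"spin":0},{"hand":45,"dp":[0.14,0,0.004],"spin":0},{"hand":45,"dp":[0.155,0,0.004],"spin":0},{"hand":45,"dp":[0.16,0,0.004],"spin":0},{"hand":45,"dp":[0.16,0,0.004],"spin":0}]}}

```text
time: 11.0
ee_pos: [0.6026, 0.0379, 0.0096]
eef_rot: [0.671, 0.742, -0.0, 0.0]
ft_force: [0.8, -4.6, 3.1]
width: 0.0451
grip_force: 2.1
```

```bash
python3 - <<'E'
from look import *
cv2.imwrite("pics/s6.png",S[180:350,250:450][:,:,::-1].repeat(3,0).repeat(3,1))
E
```

```text
11.0 [0.6026 0.0379 0.0096] [ 0.42  0.6  -0.72  1.69  0.45  1.02 -0.35] [ 0.8 -4.6  3.1]
plate [0.59471692 0.12424304] (97.25485229492188, 112.42118072509766) 6.140696048736572 [[0.5404000282287598, 0.17489999532699585], [0.5523999929428101, 0.06319999694824219], [0.6491000056266785, 0.07360000163316727], [0.6370999813079834, 0.18529999256134033]]
fence frame plate [np.float64(-101.3), np.float64(-100.5), np.float64(-3.2), np.float64(-4.0)] [np.float64(148.8), np.float64(36.4), np.float64(37.1), np.float64(149.5)]
```

View pics/s6.png

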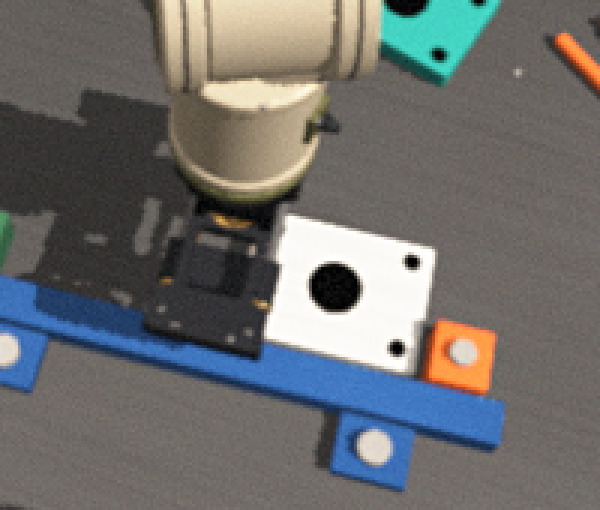

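The plate's end (crop (428,330)) is about 5 mm short of the orange stop and 3–4 mm off the fence. I close the y gap in small steps, watching the force.

Emit:
{"name": "carry_out", "arguments": {"deltas": [{"hand":45,"dp":[0.004,0,0],"spin":0},{"hand":45,"dp":[0.008,0,0],"spin":0},{"hand":45,"dp":[0.012,0,0],"spin":0},{"hand":45,"dp":[0.016,0,0],"spin":0},{"hand":45,"dp":[0.016,0,0],"spin":0}]}}

```text
time: 11.55
ee_pos: [0.6021, 0.0416, 0.0095]
eef_rot: [0.671, 0.742, -0.0, 0.0]
ft_force: [0.9, -4.9, 3.5]
width: 0.0452
grip_force: 2.6
```

Emit:
{"name": "carry_out", "arguments": {"deltas": [{"hand":45,"dp":[0.004,0,0],"spin":0},{"hand":45,"dp":[0.004,0,0],"spin":0}]}}

```text
time: 11.75
ee_pos: [0.602, 0.0426, 0.0095]
eef_rot: [0.671, 0.742, -0.0, 0.0]
ft_force: [-0.0, -6.2, 4.1]
width: 0.0453
grip_force: 2.6
```

Emit:
{"name": "carry_out", "arguments": {"deltas": [{"hand":45,"dp":[0.004,0,0],"spin":0},{"hand":45,"dp":[0.004,0,0],"spin":0}]}}

```text
time: 11.95
ee_pos: [0.6019, 0.0436, 0.0094]
eef_rot: [0.671, 0.742, -0.0, 0.0]
ft_force: [0.2, -5.8, 3.5]
width: 0.045
grip_force: 2.6
```

Emit:
{"name": "carry_out", "arguments": {"deltas": [{"hand":45,"dp":[0.004,0,0],"spin":0},{"hand":45,"dp":[0.004,0,0],"spin":0}]}}

```text
time: 12.15
ee_pos: [0.6018, 0.0446, 0.0094]
eef_rot: [0.671, 0.742, -0.0, 0.0]
ft_force: [0.9, -4.7, 4.3]
width: 0.045
grip_force: 2.6
```

Emit:
{"name": "carry_out", "arguments": {"deltas": [{"hand":45,"dp":[0.004,0,0],"spin":0},{"hand":45,"dp":[0.004,0,0],"spin":0}]}}

```text
time: 12.35
ee_pos: [0.6017, 0.0453, 0.0094]
eef_rot: [0.671, 0.741, -0.0, 0.001]
ft_force: [1.0, -5.8, 3.3]
width: 0.0453
grip_force: 3.0
```

```bash
python3 - <<'E'
from look import *
E
```

```text
12.35 [0.6017 0.0453 0.0094] [ 0.41  0.6  -0.72  1.7   0.45  1.02 -0.37] [ 1.  -5.8  3.3]
plate [0.59376996 0.13186092] (97.1819076538086, 111.77889251708984) 5.841007709503174 [[0.5396999716758728, 0.18250000476837158], [0.5511000156402588, 0.07129999995231628], [0.6478000283241272, 0.0812000036239624], [0.6363999843597412, 0.1923999935388565]]
fence frame plate [np.float64(-101.1), np.float64(-100.9), np.float64(-3.7), np.float64(-3.9)] [np.float64(156.4), np.float64(44.6), np.float64(44.8), np.float64(156.6)]
```

Emit:
{"name": "carry_out", "arguments": {"deltas": [{"hand":45,"dp":[0.004,0,0],"spin":0},{"hand":45,"dp":[0.004,0,0],"spin":0}]}}

```text
time: 12.6
ee_pos: [0.6017, 0.0453, 0.0094]
eef_rot: [0.671, 0.741, -0.001, 0.001]
ft_force: [0.2, -7.4, 4.4]
width: 0.0446
grip_force: 4.2
```

Emit:
{"name": "carry_out", "arguments": {"deltas": [{"hand":45,"dp":[0.004,0,0],"spin":0},{"hand":45,"dp":[0.004,0,0],"spin":0}]}}

```text
time: 12.8
ee_pos: [0.6017, 0.0454, 0.0094]
eef_rot: [0.671, 0.741, -0.001, 0.001]
ft_force: [-0.1, -11.1, 4.7]
width: 0.0449
grip_force: 5.5
```

Emit:
{"name": "carry_out", "arguments": {"deltas": [{"hand":45,"dp":[0.004,0,0],"spin":0},{"hand":45,"dp":[0.004,0,0],"spin":0}]}}

```text
time: 13.0
ee_pos: [0.6017, 0.0454, 0.0094]
eef_rot: [0.672, 0.741, -0.002, 0.002]
ft_force: [0.4, -14.0, 6.1]
width: 0.045
grip_force: 6.7
```

The force rises while the position holds, so the short side is against the stop. I back off, lift and go behind the long side.

Emit:
{"name": "carry_out", "arguments": {"deltas": [{"hand":45,"dp":[-0.03,0,0],"spin":0},{"hand":45,"dp":[-0.08,0,0],"spin":0},{"hand":45,"dp":[-0.1,0,-0.1],"spin":0},{"hand":45,"dp":[-0.1,0,-0.25],"spin":0},{"hand":45,"dp":[-0.1,0,-0.36],"spin":0},{"hand":45,"dp":[-0.1,0,-0.36],"spin":0}]}}

```text
time: 13.6
ee_pos: [0.6057, 0.0251, 0.1031]
eef_rot: [0.671, 0.742, 0.002, 0.002]
ft_force: [-0.1, -0.2, -0.2]
width: 0.0446
grip_force: 0.0
```

```bash
python3 - <<'E'
from look import *
move(.517,.112,.1,.1)
E
```

```text
13.6 [0.6057 0.0251 0.1031] [ 0.48  0.49 -0.77  1.63  0.37  1.17 -0.27] [-0.1 -0.2 -0.2]
plate [0.59469818 0.12210815] (97.15283966064453, 131.2121124267578) 5.7245283126831055 [[0.5397999882698059, 0.18250000476837158], [0.5529000163078308, 0.052000001072883606], [0.6496000289916992, 0.0617000013589859], [0.6365000009536743, 0.19220000505447388]]
fence frame plate [np.float64(-101.0), np.float64(-101.1), np.float64(-3.9), np.float64(-3.9)] [np.float64(156.4), np.float64(25.2), np.float64(25.2), np.float64(156.4)]
dp [ 0.383 -0.314  0.003] spin 0.5003 yaw now 1.6717
```

Emit:
{"name": "carry_out", "arguments": {"deltas": [{"hand":70,"dp":[0.38,-0.314,0],"spin":0.5},{"hand":70,"dp":[0.38,-0.314,0],"spin":0.5},{"hand":70,"dp":[0.38,-0.314,0],"spin":0.5},{"hand":70,"dp":[0.38,-0.314,0],"spin":0.5},{"hand":70,"dp":[0.38,-0.314,0],"spin":0.5},{"hand":70,"dp":[0.38,-0.314,0],"spin":0.5},{"hand":70,"dp":[0.38,-0.314,0],"spin":0.5},{"hand":70,"dp":[0.38,-0.314,0],"spin":0.5},{"hand":70,"dp":[0.38,-0.314,0],"spin":0.5},{"hand":70,"dp":[0.38,-0.314,0],"spin":0.5},{"hand":70,"dp":[0.38,-0.314,0],"spin":0.5},{"hand":70,"dp":[0.38,-0.314,0],"spin":0.5},{"hand":70,"dp":[0.38,-0.314,0],"spin":0.5},{"hand":70,"dp":[0.38,-0.314,0],"spin":0.5}]}}

```text
time: 15.05
ee_pos: [0.5158, 0.111, 0.0988]
eef_rot: [0.999, 0.051, -0.0, -0.0]
ft_force: [0.1, -0.7, 0.5]
width: 0.07
grip_force: 0.0
```

```bash
python3 - <<'E'
from look import *
move(.516,.112,.01,.1)
E
```

```text
15.05 [0.5158 0.111  0.0988] [ 0.23  0.29 -0.6   1.84  0.18  1.07 -1.91] [ 0.1 -0.7  0.5]
plate [0.5949353  0.12218822] (97.67086791992188, 131.28395080566406) 5.694192886352539 [[0.5397999882698059, 0.1826999932527542], [0.5529000163078308, 0.052000001072883606], [0.6499999761581421, 0.0617000013589859], [0.6370000243186951, 0.1923999935388565]]
fence frame plate [np.float64(-101.0), np.float64(-101.1), np.float64(-3.5), np.float64(-3.4)] [np.float64(156.5), np.float64(25.3), np.float64(25.2), np.float64(156.5)]
dp [ 0.001 -0.004  0.356] spin 0.0006 yaw now 0.102
```

Emit:
{"name": "carry_out", "arguments": {"deltas": [{"hand":70,"dp":[0,0,0.15],"spin":0},{"hand":70,"dp":[0,0,0.27],"spin":0},{"hand":70,"dp":[0,0,0.33],"spin":0},{"hand":70,"dp":[0,0,0.352],"spin":0},{"hand":70,"dp":[0.03,0,0.354],"spin":0},{"hand":70,"dp":[0.06,0,0.354],"spin":0},{"hand":70,"dp":[0.07,0,0.354],"spin":0},{"hand":70,"dp":[0.074,0,0.354],"spin":0},{"hand":70,"dp":[0.078,0,0.354],"spin":0},{"hand":70,"dp":[0.082,0,0.354],"spin":0},{"hand":70,"dp":[0.086,0,0.354],"spin":0},{"hand":70,"dp":[0.086,0,0.354],"spin":0}]}}

```text
time: 16.3
ee_pos: [0.5373, 0.1132, 0.0108]
eef_rot: [0.999, 0.05, -0.0, 0.0]
ft_force: [-2.1, 0.0, 1.6]
width: 0.07
grip_force: 0.6
```

Emit:
{"name": "carry_out", "arguments": {"deltas": [{"hand":70,"dp":[0.004,0,0],"spin":0},{"hand":70,"dp":[0.004,0,0],"spin":0}]}}

```text
time: 16.5
ee_pos: [0.5374, 0.1132, 0.0105]
eef_rot: [0.999, 0.05, -0.001, 0.0]
ft_force: [-5.4, -0.8, 3.4]
width: 0.0702
grip_force: 2.7
```

Emit:
{"name": "carry_out", "arguments": {"deltas": [{"hand":70,"dp":[0.004,0,0],"spin":0},{"hand":70,"dp":[0.004,0,0],"spin":0}]}}

```text
time: 16.7
ee_pos: [0.5383, 0.1132, 0.0105]
eef_rot: [0.999, 0.05, -0.001, 0.0]
ft_force: [-5.4, -0.7, 4.2]
width: 0.07
grip_force: 2.8
```

Emit:
{"name": "carry_out", "arguments": {"deltas": [{"hand":70,"dp":[0.004,0,0],"spin":0},{"hand":70,"dp":[0.004,0,0],"spin":0}]}}

```text
time: 16.9
ee_pos: [0.5394, 0.1133, 0.0105]
eef_rot: [0.999, 0.05, -0.001, 0.0]
ft_force: [-5.7, -0.9, 3.4]
width: 0.0703
grip_force: 2.7
```

Now sliding at about 5 N; continuing to contact.

Emit:
{"name": "carry_out", "arguments": {"deltas": [{"hand":70,"dp":[0.004,0,0],"spin":0},{"hand":70,"dp":[0.006,0,0],"spin":0},{"hand":70,"dp":[0.006,0,0],"spin":0}]}}

```text
time: 17.2
ee_pos: [0.5408, 0.1135, 0.0105]
eef_rot: [0.999, 0.05, -0.001, 0.0]
ft_force: [-5.6, -0.9, 3.1]
width: 0.0699
grip_force: 2.8
```

Emit:
{"name": "carry_out", "arguments": {"deltas": [{"hand":70,"dp":[0.004,0,0],"spin":0},{"hand":70,"dp":[0.004,0,0],"spin":0}]}}

```text
time: 17.4
ee_pos: [0.5419, 0.1136, 0.0105]
eef_rot: [0.999, 0.05, -0.001, 0.0]
ft_force: [-4.8, -1.3, 3.7]
width: 0.0704
grip_force: 2.7
```

Emit:
{"name": "carry_out", "arguments": {"deltas": [{"hand":70,"dp":[0.004,0,0],"spin":0},{"hand":70,"dp":[0.004,0,0],"spin":0}]}}

```text
time: 17.6
ee_pos: [0.5426, 0.1137, 0.0104]
eef_rot: [0.999, 0.05, -0.001, 0.0]
ft_force: [-6.5, -1.8, 4.1]
width: 0.0704
grip_force: 3.2
```

Emit:
{"name": "carry_out", "arguments": {"deltas": [{"hand":70,"dp":[0.004,0,0],"spin":0},{"hand":70,"dp":[0.004,0,0],"spin":0}]}}

```text
time: 17.8
ee_pos: [0.5427, 0.1137, 0.0103]
eef_rot: [0.999, 0.05, -0.002, 0.001]
ft_force: [-10.2, -2.2, 8.1]
width: 0.0701
grip_force: 5.4
```

Emit:
{"name": "carry_out", "arguments": {"deltas": [{"hand":70,"dp":[0.004,0,0],"spin":0},{"hand":70,"dp":[0.008,0,0],"spin":0},{"hand":70,"dp":[0.008,0,0],"spin":0}]}}

```text
time: 18.1
ee_pos: [0.5428, 0.1137, 0.0099]
eef_rot: [0.999, 0.051, -0.004, 0.001]
ft_force: [-18.4, -2.7, 13.8]
width: 0.0698
grip_force: 9.5
```

Emit:
{"name": "carry_out", "arguments": {"deltas": [{"hand":70,"dp":[-0.03,0,0],"spin":0},{"hand":70,"dp":[-0.08,0,0],"spin":0},{"hand":70,"dp":[-0.11,0,-0.1],"spin":0},{"hand":70,"dp":[-0.11,0,-0.25],"spin":0},{"hand":70,"dp":[-0.11,0,-0.36],"spin":0},{"hand":70,"dp":[-0.11,0,-0.36],"spin":0}]}}

```text
time: 18.7
ee_pos: [0.5221, 0.1121, 0.1048]
eef_rot: [0.999, 0.05, 0.004, -0.0]
ft_force: [-0.0, 0.3, -0.9]
width: 0.0698
grip_force: 0.0
```

```bash
python3 - <<'E'
from look import *
move(.6045,.025,.1,np.pi/2+.1)
cv2.imwrite("pics/s7.png",cv2.resize(S[210:350,270:440],None,fx=4,fy=4,interpolation=cv2.INTER_CUBIC)[:,:,::-1])
E
```

```text
18.7 [0.5221 0.1121 0.1048] [ 0.23  0.29 -0.6   1.82  0.19  1.08 -1.91] [-0.   0.3 -0.9]
plate [0.59903741 0.12258116] (95.57279968261719, 131.31658935546875) 5.620386600494385 [[0.5450999736785889, 0.18320000171661377], [0.5579000115394592, 0.05260000005364418], [0.652999997138977, 0.061900001019239426], [0.6402000188827515, 0.19259999692440033]]
fence frame plate [np.float64(-95.8), np.float64(-96.0), np.float64(-0.5), np.float64(-0.2)] [np.float64(156.6), np.float64(25.3), np.float64(25.1), np.float64(156.4)]
dp [0.297 0.378 0.012] spin -0.4999 yaw now 0.1004
```

View pics/s7.png

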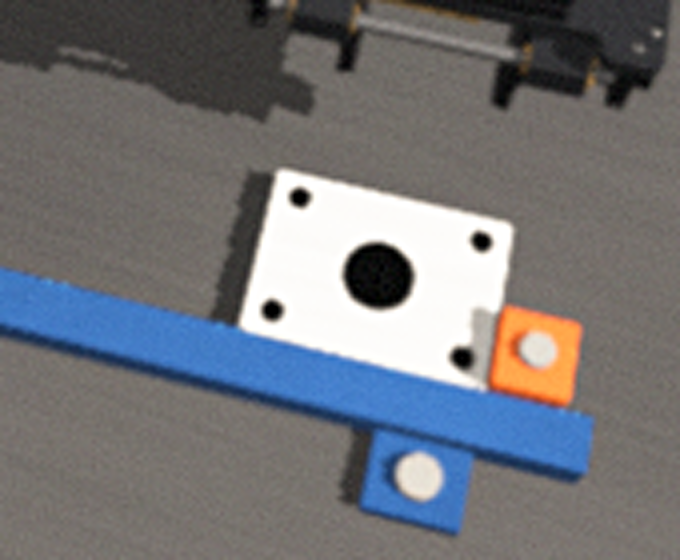

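The long side lies on the fence and the short side touches the orange stop (crop (490,345)). Both contacts were confirmed by the force rising, and the hand is lifted clear. Handing in.

```bash
python3 -c "
from bench import *
print(close_job())"
```

```text
the job is handed in; nothing more can be done
None
```

The plate was pushed into the corner, with its long side flush on the blue fence and a short side against the orange stop, and the job was handed in at about 19 s with the hand lifted clear and no other loose thing touched.

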